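# Hang the keyhole shelf on the angle plate and put the loupe on it

### The arm

A 6-joint arm with a two-finger parallel gripper is mounted at the origin on a cart in front of the work surface, level with it; the furniture and walls round the work are solid. World frame = base frame: x ahead of the robot, y to its left, z up, the work surface at z = 0. Lengths are in m, angles in rad, forces in N, time in s.
With the tool pointing down it reaches from about 0.25 to 0.775 m from the base axis. Payload 4 kg.
Tool frame: the origin (TCP) lies at the very end of the fingers, on their centre line; the grasp point (between the pads) lies 19 mm behind it; z points along the fingers, y is the line along which they close (so a half turn about z gives the same grasp; the last joint's range is limited). The gripper opens to 94 mm and grips with 3 to 60 N. Pads are 16 mm wide; open, the fingers measure 119 mm over their backs; the gripper's body (75 mm by 177 mm) begins 78 mm behind the grasp point.
Start: joints at [-0.103, 0.087, 1.371, -0, 1.684, -0.103], TCP at [0.55, -0, 0.206] pointing down, gripper open.
Joint ranges: [-3.1, 3.1], [-0.76, 2.03], [0.27, 2.55], [-1.08, 4.22], [0.17, 2.65], [-2.57, 2.57]. Speed limits (rad/s): [2.79, 2.79, 3.14, 3.14, 3.14, 3.14].

### API

Orientations are given as [roll, pitch, yaw] about the fixed x, y, z axes, in that order (R = Rz(yaw) Ry(pitch) Rx(roll)).
In Python, from bench import robot gives the robot as it stands. The module is installed in compiled form; this text tells all that it offers.
- The arm moves only by the tool move_arm, never from a script. Its argument "deltas" is one flat list of numbers, 7 for each row, row after row: the turn, a rotation vector about the tool's x, y, z in rad, then the shift along the tool's x, y, z in cm, then the closure, from -1 (fully open) to 1 (shut). A call has 1 to 8 rows; each row is the pose to reach, as a shift and turn from the pose commanded when the call began, along the tool's axes at that moment; what a row does not reach only later rows make up. A row lasts 1/10 s, in which the tool goes at most 50 mm and 8.59 degrees, less where a joint would pass 70% of its speed; a pose out of reach is approached as far as the arm can. A call with a gripper value outside its range is refused whole. The fingers move at their own pace and stop on an object; the grip force is fixed at half the most. Time passes only in rows, so rows that repeat a pose let the fingers close. It gives the time, the measured TCP pose, the force, the opening and the grip force at its end, in the units of the state.
- robot.get_obs(): the state, without advancing time (a new reading comes with each control period).
- robot.snapshot(name): name is "scene" or "side" or "wrist"; returns a dict with "image" (400x640x3 uint8, red, green, blue), "depth" (400x640 float32, m along the optical axis (not along the pixel's ray), 0 where there is no reading), "fov_y" (degrees; the focal length in pixels is half the picture's height over the tangent of half this angle, whatever the lens; pixels are square), "cx", "cy" (the principal point, pixels), "D" ([k1, k2, p1, p2, k3] as OpenCV has them; the pictures are not rectified), "origin" and "orientation" of the camera in the world; the wrist camera has in their place "T_tool_cam" (4x4, takes a point from camera to tool coordinates, whose origin is the TCP and whose axes are the flange's). Camera axes: x right, y up, looking along -z (the intrinsics and any distortion apply to the point x, -y, -z); pixel columns grow to the right and rows downward; lengths in m; the calibration is good to about 2 mm. A picture is of the moment at which its call begins: read the wrist's pose just before it.
- robot.close_job(): hands the job in; it is judged then, once.
The state is a dict: "time": time; "joint_positions": joint angles; "qvel": joint speeds; "joint_torque": joint torques, N m; "tool_pos": TCP position; "ee_rot": TCP orientation; "wrist_force": force on the tool from outside, world axes, zero at the start; "wrist_torque": the same for the moment, N m; "width": finger opening in m; "finger_force": force on a finger pad.
Only numpy, scipy, OpenCV 4.12 (cv2) and the standard library are available. Lean on these libraries where they do the work, as an engineer would, in place of code of your own. Each camera call takes 0.05 s, during which the arm holds its last target. There are 200 camera calls.

### The job

Hang the small aluminium shelf bracket on the angle plate: slip its keyhole over the headed stud and slide it down until the neck of the stud is fully home at the top of the slot, then let go of it. Then stand the black loupe upright in the middle of the bracket's shelf. Do not disturb the cylinder square or the drilled 1-2-3 block.

Things in the scene. Friction and masses are not known exactly. Their poses are not given: they have to be found in the camera images.
- bracket: loose L-shaped aluminium bracket: upright plate 76 wide x 95 tall x 5 mm thick, level shelf at its foot (118 mm deep, 4 mm thick, rims to z 10), standing upright left or right of the angle plate, yaw within 0.35 rad; 0.18 to 0.29 kg. Origin: centre of the plate's lower back edge; z up, y along the width, shelf towards -x (the robot). Plate's back face at x 0
- grip_tab (a point): on the bracket: in the grip tab that stands on top of the plate, at x -6, y 0, z 118 mm in the bracket's frame. The tab is 12 mm thick (x -12 to 0), 36 mm wide, z 91 to 135 mm; pinch it across its thickness, along the bracket's x
- keyhole_entry (a point): on the bracket: centre of the keyhole's round entry, 26 mm across, mid-thickness of the plate (x -2.5, y 0, z 53 mm in the bracket's frame). From it a slot 12 mm wide runs straight up to z 79 mm
- slot_seat (a point): on the bracket: where the axis of the stud lies when fully home at the top of the slot, mid-thickness of the plate (x -2.5, z 75 mm): 22 mm above the entry's centre
- shelf_mid (a point): on the bracket: middle of the shelf's upper face, x -78, z 4 mm; the clear floor round it is 70 mm wide (y)
- angle_plate: fixed steel angle plate: upright board 100 wide, 14 thick, 117 mm tall, foot and gussets behind it. Origin: foot of its front face, centre; z up; the face looks along own -x, towards the robot (yaw within 0.25 rad). With the bracket home, back against the board, the bracket's origin is 30 mm above this one (52 mm while the head passes the entry) and the tab stands clear above the board
- stud_neck (a point): on the angle plate: mid-neck of the level headed stud that sticks out of the front face along -x, at x -4, y 0, z 105 mm in the angle plate's frame. Neck 8 mm in diameter and 8 mm long, then a round head 20 mm in diameter and 6 mm thick with a bevelled front
- loupe: loose black eye loupe, a waisted cylinder 33 mm in diameter and 36 mm tall, standing upright; origin: centre of its underside. It starts on the other side of the angle plate from the bracket
- cylinder_square: bystander: upright steel cylinder with a black top, 38 mm in diameter, 80 mm tall, behind and to the right of the angle plate; origin: centre of its underside
- block_123: bystander: low steel block with drilled holes, 50 x 50 x 25 mm, to the left of the angle plate; origin: centre of its underside
Mind the look-alikes: they are no part of the job. What is shaped like the angle_plate but green is not meant. There is more than one size of the loupe; the job needs the larger.

How it is judged:
By the outcome, as a careful person would: the job done as asked, in the order asked, and still so for the second after the job is handed in, with the robot touching nothing.
It also fails if it takes over 53 s, if anything falls off the work surface, if the arm or the gripper's body presses on something with over 40 N, if the wrist force passes 120 N, or if a joint passes its speed limit or range.

## Working session

There is one attempt and no reset: what is moved stays moved. The work goes in short steps, Python scripts to look and compute and a tool call to move; the robot and the scene stay as the last step left them, time stands still between calls to the robot, and variables do not carry over. Pictures are saved under pics/ and viewed, at most 10 in all, crops included, and the job is handed in when it is done.

Besides the shell and the picture viewer there is one more tool, called after "Emit:" as name(argument=value, ...) on one line, values as JSON. move_arm: Moves the arm, as the interface text tells. Its arguments: {"type":"object","properties":{"deltas":{"type":"array","items":{"type":"number"}}},"required":["deltas"]}

```bash
mkdir -p pics; cat > h.py <<'E'
import numpy as np, cv2
from scipy.spatial.transform import Rotation as R
from bench import robot
def snap(n):
    o=robot.get_obs(); s=robot.snapshot(n)
    if n=="wrist":
        T=np.eye(4); T[:3,:3]=R.from_euler('xyz',o['ee_rot']).as_matrix(); T[:3,3]=o['tool_pos']
        s['T']=T@np.array(s['T_tool_cam'])
    else:
        T=np.eye(4); q=np.array(s['orientation'])
        T[:3,:3]=q if q.shape==(3,3) else (R.from_euler('xyz',q) if q.size==3 else R.from_quat(q)).as_matrix()
        T[:3,3]=s['origin']; s['T']=T
    f=200/np.tan(np.radians(s['fov_y'])/2); s['K']=np.array([[f,0,s['cx']],[0,f,s['cy']],[0,0,1.]])
    return s
def rays(s,uv):
    p=cv2.undistortPoints(np.array(uv,float).reshape(-1,1,2),s['K'],np.array(s['D'],float)).reshape(-1,2)
    d=np.c_[p[:,0],-p[:,1],-np.ones(len(p))]
    return s['T'][:3,3], d@s['T'][:3,:3].T
def plane(s,uv,z):
    o,d=rays(s,uv); return o+d*((z-o[2])/d[:,2])[:,None]
def cloud(s):
    v,u=np.mgrid[0:400,0:640]; o,d=rays(s,np.c_[u.ravel(),v.ravel()])
    P=o+d*s['depth'].reshape(-1,1); P[s['depth'].ravel()==0]=np.nan
    return P.reshape(400,640,3)
def save(s,n): cv2.imwrite(f'pics/{n}.png',s['image'][:,:,::-1])
E
python3 - <<'E'
from h import *
for n in("scene","side","wrist"):
    s=snap(n); save(s,n+'0'); print(n,s['T'].round(3).tolist(),s['fov_y'],s['D'],s.get('orientation'))
    P=cloud(s); print(np.nanmin(P,(0,1)),np.nanmax(P,(0,1)))
a=[cv2.imread(f'pics/{n}0.png') for n in("scene","side")]
print(robot.get_obs())
E
```

```text
scene [[0.913, 0.15, -0.379, 0.201], [-0.407, 0.37, -0.835, -0.869], [0.015, 0.917, 0.399, 0.51], [0.0, 0.0, 0.0, 1.0]] 55.39238880329448 [-0.03824927  0.          0.          0.          0.        ] [ 1.16036878 -0.01474368 -0.41941553]
[-1.0645237  -0.74895392 -0.84557475] [1.05175116 3.06182791 0.71632184]
side [[0.823, 0.3, -0.483, -0.029], [-0.568, 0.464, -0.68, -0.898], [0.02, 0.834, 0.552, 0.795], [0.0, 0.0, 0.0, 1.0]] 43.25488370906535 [0.03817848 0.         0.         0.         0.        ] [ 0.98623937 -0.02007968 -0.60433885]
[-0.28137391 -0.78201455 -0.85693625] [1.05139571 3.05976935 0.60710066]
wrist [[1.0, -0.001, 0.004, 0.55], [-0.0, 0.958, 0.286, 0.084], [-0.004, -0.286, 0.958, 0.384], [0.0, 0.0, 0.0, 1.0]] 61.365289874715316 [-0.06244894  0.          0.          0.          0.        ] None
[-0.91690768 -1.23697649 -0.83622357] [0.8533332  0.44446778 0.34044539]
{'time': 0.15, 'joint_positions': array([-1.03100329e-01,  8.77829775e-02,  1.37185729e+00, -7.54425109e-06,
        1.68360629e+00, -1.03125433e-01]), 'qvel': array([-0.00180509, -0.00327315, -0.00473681,  0.00076244, -0.00106595,
        0.00120845]), 'joint_torque': array([ 1.24418581e-03, -3.40636396e+01, -3.02795255e+01,  7.18983379e-02,
        3.04441026e-02, -1.11468453e-04]), 'tool_pos': array([5.49591899e-01, 3.47822599e-05, 2.04599558e-01]), 'ee_rot': array([-3.13994676e+00, -1.62799783e-04,  1.57082045e+00]), 'wrist_force': array([ 0.58781305,  0.04037289, -0.30690978]), 'wrist_torque': array([ 0.04116092, -0.01091443,  0.0508283 ]), 'finger_force': 0.0, 'width': 0.09419767402203783}
```

View pics/scene0.png

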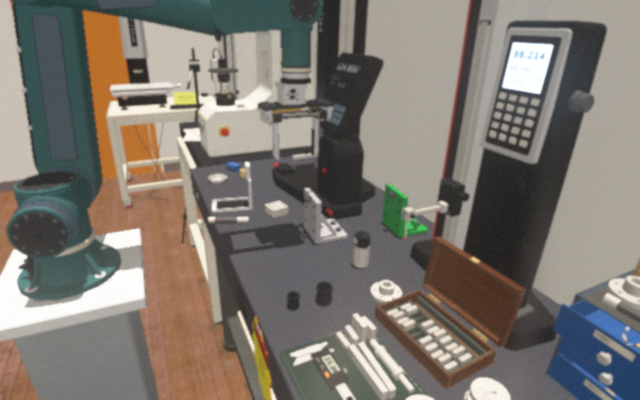

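View pics/side0.png

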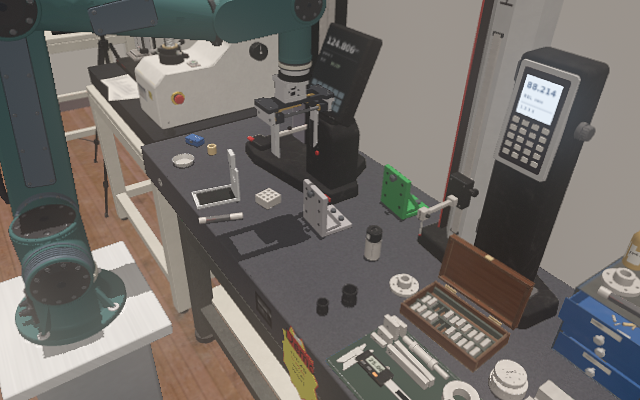

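Scene view: the bracket is at about (232,195), the steel angle plate at (318,215), and the 1-2-3 block at (276,209). The loupes are at (293,300) for the small one and (324,293) for the large one, and the cylinder square is at (361,250). In the side view the bracket is at (228,180), the plate at (320,205), the loupes at (322,306) and (349,295), and the green decoy at (400,190).

```bash
cat > m.py <<'E'
from h import *
def boxpts(P,lo,hi):
    q=P.reshape(-1,3); m=np.all((q>lo)&(q<hi),1); return q[m]
if __name__=="__main__":
    for n in("scene","side"):
        s=snap(n); P=cloud(s); np.save(n,P)
        for nm,(u,v) in dict(scene=dict(tab=(248,172),brk=(230,205),pl=(311,210),blk=(276,206),cyl=(361,238),lo=(324,287),sm=(293,296)),side=dict(tab=(233,158),brk=(225,195),pl=(312,200),blk=(268,195),cyl=(374,232),lo=(349,288),sm=(322,301)))[n].items(): print(n,nm,P[v,u].round(3))
E
python3 m.py; python3 - <<'E'
import cv2
a=cv2.imread('pics/scene0.png')[150:320,195:395]; b=cv2.imread('pics/side0.png')[140:320,180:400]
a=cv2.resize(a,(800,600)) ; 
import numpy as np
c=cv2.resize(b,(400*220//180*1,400)); 
cv2.imwrite('pics/c.png',cv2.resize(b,(733,600),interpolation=cv2.INTER_CUBIC))
E
```

```text
scene tab [0.469 0.177 0.114]
scene brk [0.412 0.2   0.006]
scene pl [ 0.565 -0.068  0.081]
scene blk [0.527 0.098 0.026]
scene cyl [ 0.613 -0.238  0.079]
scene lo [ 0.492 -0.301  0.024]
scene sm [ 0.426 -0.295  0.018]
side tab [0.469 0.178 0.122]
side brk [0.443 0.193 0.004]
side pl [ 0.566 -0.053  0.083]
side blk [0.532 0.108 0.019]
side cyl [ 0.617 -0.231  0.077]
side lo [ 0.496 -0.298  0.02 ]
side sm [ 0.427 -0.295  0.018]
```

View pics/c.png

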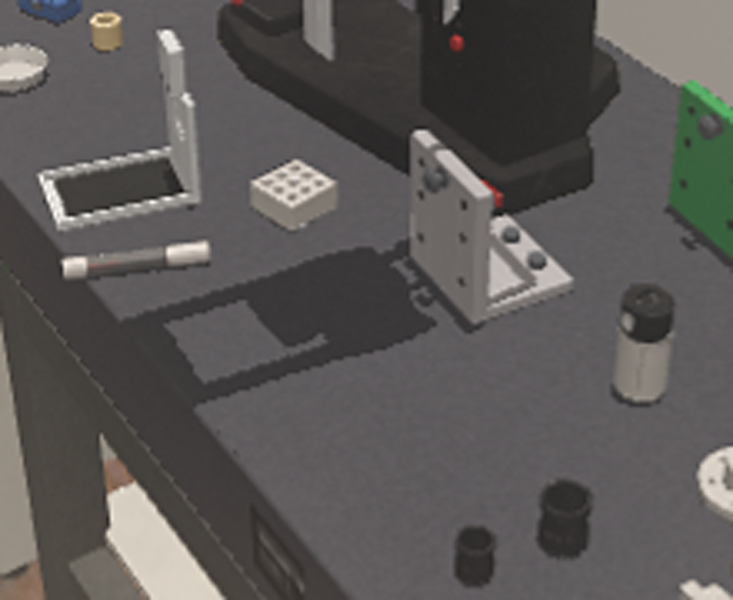

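View pics/wrist0.png

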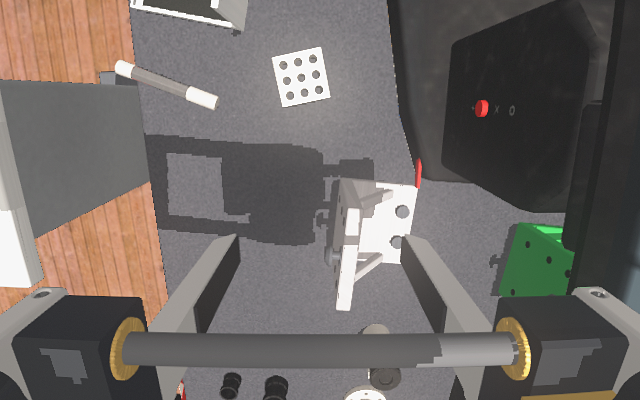

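Side crop: the angle plate's face carries the stud at the upper middle, about (435,178). The bracket's tab is on the left at (172,60), and the large loupe is at (565,515). The wrist view shows the top of the angle plate at about (348,255), with the bracket cut off at the top, (190,12).

```bash
cat > fit.py <<'E'
from m import *
s=snap("wrist"); W=cloud(s)
C={'scene':np.load('scene.npy'),'side':np.load('side.npy'),'wrist':W}
def face(q,n0):  # robust vertical-plane fit: x = a + b*y
    A=np.c_[np.ones(len(q)),q[:,1]]; w=np.ones(len(q),bool)
    for _ in range(15):
        c=np.linalg.lstsq(A[w],q[w,0],rcond=None)[0]; r=q[:,0]-A@c; w=abs(r)<max(.002,1.5*np.median(abs(r)))
    return c,w.sum(),np.std(r[w])
for n in C:
    q=boxpts(C[n],[.53,-.12,.02],[.66,.05,.2]); print(n,'plate pts',len(q),q.min(0) if len(q) else'',q.max(0) if len(q) else '')
    q=boxpts(C[n],[.53,-.12,.02],[.60,.05,.112])
    if len(q)>30: print('face',face(q,0))
    t=boxpts(C[n],[.53,-.12,.108],[.62,.05,.125])
    if len(t)>10:
        print('top z',np.median(t[:,2]),'rect',cv2.minAreaRect((t[:,:2]*1000).astype(np.float32)))
    q=boxpts(C[n],[.3,.1,.09],[.56,.3,.15]); 
    if len(q)>5: print('tab',len(q),q.min(0),q.max(0),cv2.minAreaRect((q[:,:2]*1000).astype(np.float32)))
    q=boxpts(C[n],[.3,.1,.007],[.56,.3,.15]);
    if len(q)>5: print('brk',len(q),q.min(0),q.max(0),cv2.minAreaRect((q[:,:2]*1000).astype(np.float32)))
    q=boxpts(C[n],[.46,-.34,.006],[.55,-.25,.05]); 
    if len(q)>5: print('loupe',len(q),q.min(0),q.max(0),cv2.minEnclosingCircle((q[:,:2]*1000).astype(np.float32)))
    q=boxpts(C[n],[.5,-.2,.2],[.95,.4,.5]); print('tall obstacles',len(q), np.percentile(q,[1,50,99],axis=0).round(3).tolist() if len(q) else '')
E
python3 fit.py
```

```text
scene plate pts 837 [ 0.55213346 -0.10587056  0.02001781] [0.65975815 0.04990718 0.12054203]
face (array([0.57175698, 0.08738902]), np.int64(381), np.float64(0.0006179864451507769))
top z 0.11700648053498408 rect ((566.559814453125, -54.69743728637695), (98.21688842773438, 27.631227493286133), 83.68489837646484)
tab 84 [0.45965508 0.15249864 0.0912031 ] [0.4775302  0.20733076 0.13847945] ((466.7445068359375, 180.1531524658203), (54.30699157714844, 12.662032127380371), 79.8323974609375)
brk 516 [0.33228107 0.10058506 0.00700025] [0.55389718 0.25362124 0.13847945] ((455.2549743652344, 156.27395629882812), (152.78509521484375, 217.49600219726562), 76.25923919677734)
loupe 322 [ 0.46874085 -0.32961667  0.00609075] [ 0.50234412 -0.2947613   0.03854806] ((485.1910705566406, -312.3045654296875), 17.904504776000977)
tall obstacles 8701 [[0.508, -0.036, 0.205], [0.688, -0.005, 0.382], [0.885, 0.333, 0.497]]
side plate pts 1003 [ 0.5501002  -0.10566325  0.02004385] [0.65969182 0.04965179 0.11913885]
face (array([0.57140788, 0.09042481]), np.int64(552), np.float64(0.0009331909373473487))
top z 
[... 935 characters left out ...]
591 rect ((566.7772827148438, -52.46025085449219), (100.6903305053711, 28.182004928588867), 84.69581604003906)
tab 80 [0.4631128  0.15384992 0.09016144] [0.46876615 0.16109114 0.09780654] ((465.9186096191406, 157.53407287597656), (7.280207633972168, 5.559399604797363), 88.29743194580078)
brk 3229 [0.33009412 0.10000713 0.0070002 ] [0.55482672 0.18604988 0.09780654] ((443.4444580078125, 140.67218017578125), (85.46711730957031, 225.0686492919922), 88.2560043334961)
loupe 449 [ 0.46981455 -0.32557825  0.00605727] [ 0.50158476 -0.29337315  0.03788458] ((485.10546875, -309.8614501953125), 16.691301345825195)
tall obstacles 65290 [[0.5, -0.006, 0.202], [0.608, 0.029, 0.301], [0.684, 0.128, 0.328]]
```

Emit:
move_arm(deltas=[0,0,0,10,-11,-4.5,-1,0,0,0,10,-11,-4.5,-1,0,0,0,10,-11,-4.5,-1,0,0,0,10,-11,-4.5,-1,0,0,0,10,-11,-4.5,-1,0,0,0,10,-11,-4.5,-1])

```text
time: 0.9
tool_pos: [0.4404, 0.0994, 0.2499]
ee_rot: [-3.141, 0.001, 1.57]
wrist_force: [0.0, 0.2, -0.3]
width: 0.094
finger_force: 0.0
```

```bash
cat > fit2.py <<'E'
from m import *
from fit import face
s=snap("wrist"); save(s,'wrist1'); W=cloud(s); C={'wrist':W,'side':cloud(snap('side')),'scene':cloud(snap('scene'))}
for n in C:
    P=C[n]
    t=boxpts(P,[.43,.14,.10],[.51,.23,.145])
    if len(t): print(n,'tab',len(t),t.min(0),t.max(0),cv2.minAreaRect((t[:,:2]*1000).astype(np.float32)))
    t=boxpts(P,[.43,.12,.129],[.51,.24,.145])
    if len(t): print(n,'tabtop',len(t),np.median(t[:,2]),cv2.minAreaRect((t[:,:2]*1000).astype(np.float32)))
    t=boxpts(P,[.43,.12,.088],[.51,.24,.145])
    print('plate top+tab',len(t),cv2.minAreaRect((t[:,:2]*1000).astype(np.float32)))
    t=boxpts(P,[.3,.12,.006],[.51,.26,.145])
    print('all',len(t),cv2.minAreaRect((t[:,:2]*1000).astype(np.float32)))
    t=boxpts(P,[.45,-.2,.14],[.72,.06,.6]); 
    if len(t): print('obst',len(t),t.min(0),t.max(0), t[t[:,0].argmin()])
E
sed -i 's/^for n in C:/if __name__=="__main__":\n  for n in C:/; ' fit.py; python3 - <<'E'
s=open('fit.py').read(); a,b=s.split('  for n in C:\n'); 
a=a.replace('s=snap("wrist"); W=cloud(s)\n','').replace("C={'scene':np.load('scene.npy'),'side':np.load('side.npy'),'wrist':W}\n",'').replace('if __name__=="__main__":\n','')
open('fit.py','w').write(a)
E
python3 fit2.py
```

```text
wrist tab 748 [0.46026933 0.17428288 0.1000707 ] [0.47873351 0.21064153 0.13834699] ((469.3156433105469, 192.46559143066406), (36.020423889160156, 13.108911514282227), 78.42459869384766)
wrist tabtop 648 0.13548142090078105 ((469.5331726074219, 192.4119110107422), (36.04957962036133, 12.26358699798584), 77.40498352050781)
plate top+tab 1000 ((469.1561279296875, 192.60617065429688), (76.83551788330078, 13.123720169067383), 77.50646209716797)
all 3440 ((421.2215881347656, 186.05801391601562), (176.25831604003906, 131.81935119628906), 0.08361849933862686)
obst 2799 [0.66348708 0.01638146 0.14000843] [0.70841064 0.05999104 0.24153815] [0.66348708 0.04432545 0.24145901]
side tab 104 [0.45748217 0.17148898 0.10079217] [0.47719128 0.21067879 0.1369612 ] ((468.3957214355469, 191.3271026611328), (41.7269172668457, 12.585990905761719), 76.59662628173828)
side tabtop 38 0.13281683910503056 ((468.93572998046875, 192.71469116210938), (38.87559509277344, 11.878142356872559), 75.840576171875)
plate top+tab 135 ((466.2430725097656, 181.14198303222656), (62.45524215698242, 13.338841438293457), 77.209
[... 209 characters left out ...]
5398769 0.04115603 0.26543428]
scene tab 69 [0.46018272 0.17148782 0.10013078] [0.47607971 0.20702404 0.13783663] ((468.87469482421875, 188.6477508544922), (35.97809600830078, 12.180441856384277), 77.98124694824219)
scene tabtop 24 0.13622994830077884 ((468.5509033203125, 188.5374298095703), (35.855323791503906, 9.058403015136719), 74.58692169189453)
plate top+tab 86 ((466.8894348144531, 180.49258422851562), (53.07528305053711, 12.626688003540039), 81.29629516601562)
all 462 ((422.37176513671875, 186.32687377929688), (132.2220001220703, 175.08200073242188), 89.94513702392578)
obst 2530 [ 0.45080649 -0.03425088  0.14003515] [0.71996748 0.0599765  0.56911441] [0.45080649 0.03902011 0.56795843]
```

View pics/wrist1.png

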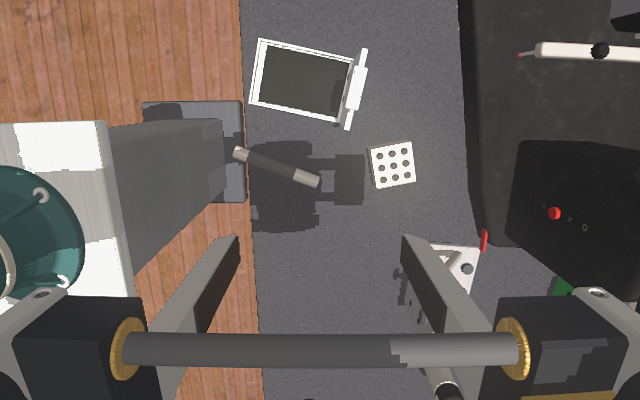

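The wrist view shows the bracket at about (310,82), with its tab at (357,88), yawed by roughly -0.22 rad. The bar on the table at (275,167) is clear of the task. The black DRO console may be close to the gripper body at the hanging pose, so I'm checking that.

```bash
python3 - <<'E'
from m import *
P=np.concatenate([cloud(snap(n)).reshape(-1,3) for n in("side","scene")])
for z0 in np.arange(.14,.56,.04):
    r=[]
    for y0 in (-.1,-.08,-.06,-.04,-.03,-.02,-.01,0,.02,.04):
        q=boxpts(P,[.58,y0,z0],[.8,y0+.01,z0+.04]); r.append((y0,round(q[:,0].min(),3) if len(q)>2 else None))
    print(round(z0,2),r)
E
```

```text
0.14 [(-0.1, None), (-0.08, None), (-0.06, None), (-0.04, None), (-0.03, None), (-0.02, None), (-0.01, None), (0, None), (0.02, np.float64(0.672)), (0.04, np.float64(0.671))]
0.18 [(-0.1, None), (-0.08, None), (-0.06, None), (-0.04, None), (-0.03, None), (-0.02, None), (-0.01, None), (0, None), (0.02, np.float64(0.672)), (0.04, np.float64(0.671))]
0.22 [(-0.1, None), (-0.08, None), (-0.06, None), (-0.04, np.float64(0.668)), (-0.03, np.float64(0.66)), (-0.02, np.float64(0.658)), (-0.01, np.float64(0.659)), (0, np.float64(0.659)), (0.02, np.float64(0.659)), (0.04, np.float64(0.654))]
0.26 [(-0.1, None), (-0.08, None), (-0.06, None), (-0.04, np.float64(0.661)), (-0.03, np.float64(0.657)), (-0.02, np.float64(0.655)), (-0.01, np.float64(0.654)), (0, np.float64(0.655)), (0.02, np.float64(0.655)), (0.04, np.float64(0.652))]
0.3 [(-0.1, None), (-0.08, None), (-0.06, None), (-0.04, np.float64(0.677)), (-0.03, np.float64(0.674)), (-0.02, np.float64(0.669)), (-0.01, np.float64(0.67)), (0, np.float64(0.669)), (0.02, np.float64(0.67)), (0.04, np.float64(0.668))]
0.34 [(-0.1, None), (-0.08, None),
[... 430 characters left out ...]
loat64(0.704))]
0.42 [(-0.1, None), (-0.08, None), (-0.06, None), (-0.04, np.float64(0.738)), (-0.03, np.float64(0.727)), (-0.02, np.float64(0.724)), (-0.01, np.float64(0.724)), (0, np.float64(0.72)), (0.02, np.float64(0.723)), (0.04, np.float64(0.723))]
0.46 [(-0.1, None), (-0.08, None), (-0.06, None), (-0.04, None), (-0.03, None), (-0.02, None), (-0.01, None), (0, None), (0.02, None), (0.04, None)]
0.5 [(-0.1, None), (-0.08, None), (-0.06, None), (-0.04, None), (-0.03, None), (-0.02, None), (-0.01, None), (0, None), (0.02, None), (0.04, None)]
0.54 [(-0.1, None), (-0.08, None), (-0.06, None), (-0.04, None), (-0.03, None), (-0.02, None), (-0.01, None), (0, None), (0.02, None), (0.04, None)]
```

```bash
cat > go.py <<'E'
from h import *
def deltas(G,yaw,tilt=0.,back=.019):
    """move that brings the grasp point to G with tool y along (yaw) and the body leant to -y by tilt"""
    o=robot.get_obs(); R0=R.from_euler('xyz',o['ee_rot'])
    Rt=R.from_euler('z',yaw)*R.from_euler('x',tilt)*R.from_matrix([[0,1,0],[1,0,0],[0,0,-1]])
    tcp=np.array(G)+back*Rt.as_matrix()[:,2]
    print('rot',(R0.inv()*Rt).as_rotvec().round(4),'cm',(R0.inv().apply(tcp-o['tool_pos'])*100).round(2),'tcp',tcp.round(4))
def grasp():
    o=robot.get_obs(); M=R.from_euler('xyz',o['ee_rot']).as_matrix()
    return np.array(o['tool_pos'])-.019*M[:,2], np.arctan2(M[1,1],M[0,1])
E
python3 -c "
from go import *
deltas([.4694,.1924,.190],-.219,.3)
deltas([.4694,.1924,.119],-.219,.3)"
```

```text
rot [-0.0344  0.2993  0.2156] cm [9.87 3.02 7.76] tcp [0.4706 0.1979 0.1718]
rot [-0.0344  0.2993  0.2156] cm [ 9.87  3.03 14.86] tcp [0.4706 0.1979 0.1008]
```

Emit:
move_arm(deltas=[-0.034,0.299,0.216,9.9,3.0,7.8,-1,-0.034,0.299,0.216,9.9,3.0,7.8,-1,-0.034,0.299,0.216,9.9,3.0,7.8,-1,-0.034,0.299,0.216,9.9,3.0,7.8,-1,-0.034,0.299,0.216,9.9,3.0,7.8,-1,-0.034,0.299,0.216,9.9,3.0,7.8,-1])

```text
time: 1.75
tool_pos: [0.4711, 0.1985, 0.1743]
ee_rot: [3.137, -0.3, 1.355]
wrist_force: [0.1, -0.4, -0.2]
width: 0.0936
finger_force: 0.0
```

```bash
python3 -c "
from go import *
print(grasp(), robot.get_obs()['joint_positions'])
deltas([.4694,.1924,.119],-.219,.3)"
```

```text
(array([0.4698181 , 0.19301585, 0.19246931]), np.float64(-0.21757883408661655)) [ 0.09080253 -0.1061598   1.65519749  0.28507971  1.49779433  0.30035666]
rot [ 0.0038 -0.0002  0.0027] cm [-2.24 -0.07  7.  ] tcp [0.4706 0.1979 0.1008]
```

Emit:
move_arm(deltas=[0,0,0,-1.1,-0.05,3.5,-1,0,0,0,-2.2,-0.05,7.0,-1,0,0,0,-2.2,-0.05,7.0,-1,0,0,0,-2.2,-0.05,7.0,-1,0,0,0,-2.2,-0.05,7.0,-0.2,0,0,0,-2.2,-0.05,7.0,0.4,0,0,0,-2.2,-0.05,7.0,1])

```text
time: 2.45
tool_pos: [0.4708, 0.1989, 0.1011]
ee_rot: [3.137, -0.301, 1.354]
wrist_force: [0.3, -0.7, -1.5]
width: 0.0737
finger_force: 0.0
```

Emit:
move_arm(deltas=[0,0,0,0,0,0,1,0,0,0,0,0,0,1,0,0,0,0,0,0,1,0,0,0,0,0,0,1,0,0,0,0,0,0,1,0,0,0,0,0,0,1])

```text
time: 3.05
tool_pos: [0.4695, 0.1988, 0.099]
ee_rot: [3.14, -0.3, 1.353]
wrist_force: [0.4, 0.5, -0.0]
width: 0.0254
finger_force: 0.0
```

```bash
python3 -c "
from go import *
print(grasp(), robot.get_obs()['width'],robot.get_obs()['wrist_force'])"
```

```text
(array([0.46828819, 0.19328871, 0.11719839]), np.float64(-0.21785983809790674)) 0.025384787353920968 [ 0.44608674  0.53056504 -0.02107114]
```

Not closed yet. I'll keep closing, then lift by about 8 cm along world z (tool x +2.36, z −7.64).

Emit:
move_arm(deltas=[0,0,0,0,0,0,1,0,0,0,0,0,0,1,0,0,0,0,0,0,1,0,0,0,0,0,0,1,0,0,0,0,0,0,1,0,0,0,0,0,0,1])

```text
time: 3.65
tool_pos: [0.4697, 0.1987, 0.0992]
ee_rot: [3.14, -0.3, 1.353]
wrist_force: [1.0, -0.8, 1.7]
width: 0.0116
finger_force: 30.0
```

Emit:
move_arm(deltas=[0,0,0,0.6,0,-1.9,1,0,0,0,1.2,0,-3.8,1,0,0,0,1.8,0,-5.7,1,0,0,0,2.36,0,-7.64,1,0,0,0,2.36,0,-7.64,1,0,0,0,2.36,0,-7.64,1])

```text
time: 4.25
tool_pos: [0.4691, 0.1986, 0.1782]
ee_rot: [3.141, -0.3, 1.353]
wrist_force: [0.0, -0.3, -1.9]
width: 0.0118
finger_force: 30.0
```

```bash
cat > look.py <<'E'
from go import *; from m import boxpts
import sys
print('grasp',grasp(), robot.get_obs()['width'],robot.get_obs()['wrist_force'])
g,y=grasp()
S={n:snap(n) for n in("side","scene")}
for n,s in S.items():
    P=cloud(s); c,sn=np.cos(y),np.sin(y); Q=(P-g)@np.array([[c,-sn,0],[sn,c,0],[0,0,1]])  # bracket-aligned axes about grasp
    P2=Q.reshape(-1,3)
    pl=boxpts(P2,[-.012,-.05,-.10],[.02,.05,-.03]); 
    A=np.c_[np.ones(len(pl)),pl[:,1:]]; w=np.ones(len(pl),bool)
    for _ in range(15):
        k=np.linalg.lstsq(A[w],pl[w,0],rcond=None)[0]; r=pl[:,0]-A@k; w=abs(r)<.0025
    print(n,'plate face x=',k.round(4),w.sum(),'y range',np.percentile(pl[w,1],[.5,99.5]),'z',np.percentile(pl[w,2],[1,99]))
    sh=boxpts(P2,[-.13,-.06,-.15],[-.02,.06,-.09]); A=np.c_[np.ones(len(sh)),sh[:,:2]]
    print('shelf n',len(sh),'y',np.percentile(sh[:,1],[.5,99.5]),'z',np.percentile(sh[:,2],[1,50,99]),'x',np.percentile(sh[:,0],[.5,99.5]))
    f=boxpts(P2,[-.105,-.033,-.15],[-.03,.033,-.08]); A=np.c_[np.ones(len(f)),f[:,:2]]; w=np.ones(len(f),bool)
    for _ in range(15):
        k=np.linalg.lstsq(A[w],f[w,2],rcond=None)[0]; r=f[:,2]-A@k; w=abs(r)<.002
    print('floor z=',k.round(4),w.sum())
a=np.hstack([cv2.resize(S[n]['image'][a:a+150,b:b+100],(400,600),interpolation=cv2.INTER_CUBIC) for n,a,b in(('side',*map(int,sys.argv[2:4])),('scene',*map(int,sys.argv[4:6])))])
cv2.imwrite(f'pics/{sys.argv[1]}.png',a[:,:,::-1])
E
python3 look.py lift1 90 180 90 190
```

```text
grasp (array([0.46786156, 0.19316027, 0.19638591]), np.float64(-0.2176798215297068)) 0.011757772958930516 [ 0.0369806  -0.26616126 -1.89576668]
side plate face x= [ 0.     -0.0082  0.0017] 153 y range [-0.04186591  0.04109124] z [-0.09973278 -0.03193084]
shelf n 621 y [-0.04268955  0.03934674] z [-0.11798    -0.11309663 -0.10626365] x [-0.11306317 -0.02117602]
floor z= [-0.1132  0.0011 -0.0054] 280
scene plate face x= [ 0.     -0.0353  0.0017] 51 y range [-0.04250818  0.03436199] z [-0.09751858 -0.03097611]
shelf n 372 y [-0.04145667  0.03873852] z [-0.1153935  -0.11130724 -0.10587738] x [-0.11047508 -0.02057068]
floor z= [-0.1115  0.0004 -0.0049] 163
```

```bash
python3 - <<'E'
from go import *; from m import boxpts
o=np.array([.5667,-.0525,0]); y=-.0935; c,s_=np.cos(y),np.sin(y)
for n in("side","scene"):
    P=np.load(n+'.npy'); Q=((P-o)@np.array([[c,-s_,0],[s_,c,0],[0,0,1]])).reshape(-1,3)
    b=boxpts(Q,[-.006,-.06,.02],[.004,.06,.1]); print(n,'face x',np.median(b[:,0]),'y',np.percentile(b[:,1],[.5,99.5]))
    h=boxpts(Q,[-.019,-.02,.085],[-.0115,.02,.122]); print('head front',len(h),h.mean(0),h.min(0),h.max(0))
    t=boxpts(Q,[-.005,-.06,.105],[.018,.06,.125]);print('top y',np.percentile(t[:,1],[.5,99.5]),'z',np.percentile(t[:,2],[50,98]))
h=Q
deltas([0,0,0],0)
def G(bx,bz):  # grasp target, bracket origin at plate-frame (bx,0,bz)
    return o+R.from_euler('z',y).apply([bx-.006,.0008,bz+.1172])
for bx,bz in((-.045,.060),(-.026,.052),(0,.052),(0,.03)): print(G(bx,bz)); deltas(G(bx,bz),y,.3)
E
```

```text
side face x -4.893323383926719e-06 y [-0.05192959  0.04912479]
head front 16 [-0.01337893 -0.00290548  0.10719084] [-0.01599544 -0.00940945  0.09914684] [-0.01153477  0.00537903  0.11295404]
top y [-0.05166491  0.04975084] z [0.11499419 0.11846967]
scene face x 0.000506483188826005 y [-0.05288316  0.04457472]
head front 13 [-0.01292668 -0.00347987  0.10752447] [-0.01385369 -0.01003313  0.09985257] [-0.01167839  0.00342279  0.11315174]
top y [-0.05206058  0.04679553] z [0.11695629 0.11952073]
rot [ 0.0307 -0.298  -0.2164] cm [-33.99 -41.41  10.11] tcp [ 0.     0.    -0.019]
[ 0.51599746 -0.04694194  0.1772    ]
rot [ 0.0349  0.0009 -0.1192] cm [-21.92   9.88  -4.89] tcp [ 0.5165 -0.0414  0.159 ]
[ 0.53491447 -0.04871585  0.1692    ]
rot [ 0.0349  0.0009 -0.1192] cm [-21.93  11.77  -4.06] tcp [ 0.5354 -0.0431  0.151 ]
[ 0.5608009  -0.05114331  0.1692    ]
rot [ 0.0349  0.0009 -0.1192] cm [-21.62  14.35  -3.97] tcp [ 0.5613 -0.0456  0.151 ]
[ 0.5608009  -0.05114331  0.1472    ]
rot [ 0.0349  0.0009 -0.1192] cm [-22.27  14.36  -1.87] tcp [ 0.5613 -0.0456  0.129 ]
```

View pics/lift1.png

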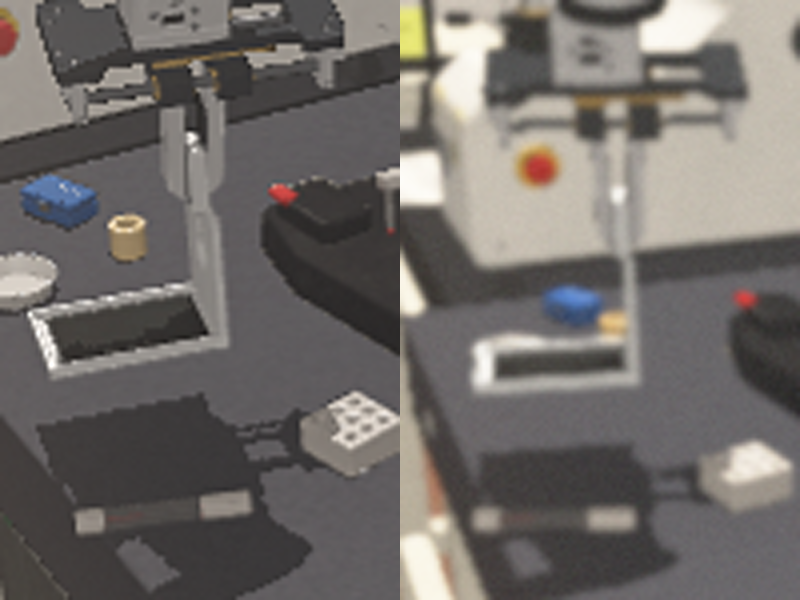

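The bracket is gripped and level in both views: the plate edge is at (205,260) on the left half and (628,300) on the right. Next I carry it to just in front of the stud.

Emit:
move_arm(deltas=[0.007,0,-0.024,-3.6,1.6,-0.8,1,0.014,0,-0.048,-7.3,3.3,-1.6,1,0.021,0,-0.072,-11.0,4.9,-2.4,1,0.028,0,-0.096,-14.6,6.6,-3.2,1,0.035,0.001,-0.119,-18.3,8.2,-4.1,1,0.035,0.001,-0.119,-21.96,9.88,-4.89,1,0.035,0.001,-0.119,-21.96,9.88,-4.89,1,0.035,0.001,-0.119,-21.96,9.88,-4.89,1])

```text
time: 5.15
tool_pos: [0.5169, -0.0419, 0.1592]
ee_rot: [-3.141, -0.303, 1.475]
wrist_force: [-0.2, 0.9, -2.5]
width: 0.0115
finger_force: 30.0
```

```bash
cat > rel.py <<'E'
from go import *
o=np.array([.5667,-.0525,0]); Y=-.0935
def G(bx,bz,by=.0004): return o+R.from_euler('z',Y).apply([bx-.006,by,bz+.1172])
def at():
    g,y=grasp(); q=R.from_euler('z',-Y).apply(g-o); print('bracket in plate frame mm',((q-[-.006,.0004,.1172])*1000).round(2),'yaw err',round(y-Y,4),'F',robot.get_obs()['wrist_force'].round(1), robot.get_obs()['width'])
if __name__=="__main__":
    import sys; at(); deltas(G(float(sys.argv[1])/1000,float(sys.argv[2])/1000),Y,.3)
E
python3 rel.py -26 52; python3 look.py pre 120 250 120 250
```

```text
bracket in plate frame mm [-44.6  -0.2  60.1] yaw err -0.0024 F [-0.2  0.9 -2.5] 0.011544083045782338
rot [ 0.0005 -0.0026 -0.0023] cm [-0.22  1.86  0.78] tcp [ 0.5354 -0.0435  0.151 ]
grasp (array([ 0.51633514, -0.04757707,  0.17730352]), np.float64(-0.09586424722604323)) 0.011544083045782338 [-0.20714329  0.9247548  -2.54127168]
side plate face x= [-0.0001 -0.0021 -0.0008] 327 y range [-0.04061582  0.03901143] z [-0.09889585 -0.03163178]
shelf n 850 y [-0.04110109  0.0382242 ] z [-0.11759053 -0.11294454 -0.10654503] x [-0.11348213 -0.02065549]
floor z= [-0.1131 -0.0007 -0.0052] 385
scene plate face x= [ 0.0006 -0.0106 -0.0001] 213 y range [-0.04053346  0.03387902] z [-0.09930761 -0.03064117]
shelf n 630 y [-0.04075098  0.03841379] z [-0.11528223 -0.11080808 -0.10489664] x [-0.11311071 -0.02112225]
floor z= [-0.1109  0.0024 -0.001 ] 309
```

View pics/pre.png

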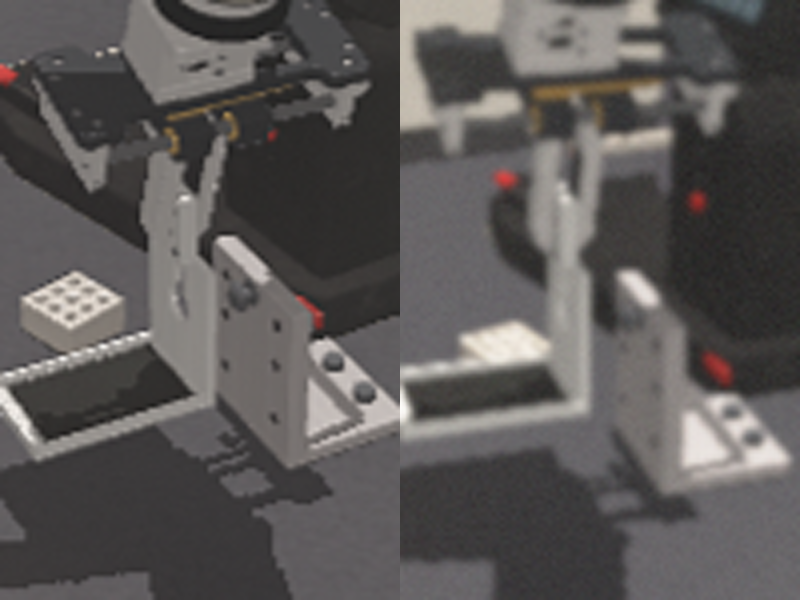

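Both views line up: the keyhole is at (178,300) on the left half, just in front of the stud at (242,292). Now I advance over the head.

Emit:
move_arm(deltas=[0,-0.002,-0.002,-0.22,1.0,0.78,1,0,-0.002,-0.002,-0.22,1.8,0.78,1,0,-0.002,-0.002,-0.22,2.4,0.78,1,0,-0.002,-0.002,-0.22,3.0,0.78,1,0,-0.002,-0.002,-0.22,3.5,0.78,1,0,-0.002,-0.002,-0.22,3.9,0.78,1,0,-0.002,-0.002,-0.22,4.2,0.78,1,0,-0.002,-0.002,-0.22,4.2,0.78,1])

```text
time: 6.05
tool_pos: [0.5597, -0.0454, 0.153]
ee_rot: [3.137, -0.299, 1.48]
wrist_force: [0.6, -0.3, -1.8]
width: 0.0116
finger_force: 30.0
```

```bash
python3 rel.py -1 30
```

```text
bracket in plate frame mm [-1.75  0.45 53.97] yaw err 0.0016 F [ 0.6 -0.3 -1.8] 0.01161594926849364
rot [0.0033 0.0009 0.0027] cm [-0.75  0.06  2.28] tcp [ 0.5603 -0.0459  0.129 ]
```

Emit:
move_arm(deltas=[0,0,0,-0.14,0.03,0.5,1,0,0,0,-0.28,0.03,0.9,1,0,0,0,-0.42,0.03,1.3,1,0,0,0,-0.55,0.03,1.7,1,0,0,0,-0.65,0.03,2.0,1,0,0,0,-0.72,0.03,2.2,1,0,0,0,-0.72,0.03,2.2,1])

```text
time: 6.75
tool_pos: [0.5595, -0.0457, 0.1295]
ee_rot: [3.138, -0.299, 1.48]
wrist_force: [-0.6, -0.6, -1.5]
width: 0.0117
finger_force: 30.0
```

```bash
python3 rel.py 0 30
```

```text
bracket in plate frame mm [-1.84  0.14 30.41] yaw err 0.0015 F [-0.6 -0.6 -1.5] 0.01166723108051171
rot [0.0026 0.0008 0.0024] cm [-0.02  0.18  0.04] tcp [ 0.5613 -0.046   0.129 ]
```

Emit:
move_arm(deltas=[0,0,0,-0.02,0.1,0.06,1,0,0,0,-0.04,0.15,0.12,1,0,0,0,-0.06,0.15,0.19,1,0,0,0,-0.06,0.15,0.19,1,0,0,0,-0.06,0.15,0.19,1])

```text
time: 7.25
tool_pos: [0.5613, -0.0459, 0.1288]
ee_rot: [3.137, -0.299, 1.481]
wrist_force: [-1.8, -0.2, 3.0]
width: 0.0119
finger_force: 30.0
```

```bash
python3 rel.py 0 30
```

```text
bracket in plate frame mm [-0.07  0.08 29.77] yaw err 0.0018 F [-1.8 -0.2  3. ] 0.011922415201926566
rot [0.0039 0.001  0.0031] cm [ 0.   -0.   -0.02] tcp [ 0.5613 -0.046   0.129 ]
```

Emit:
move_arm(deltas=[0,0,0,0,0,0,0.6,0,0,0,0,0,0,0.2,0,0,0,0,0,0,0.2,0,0,0,0,0,0,0.2,0,0,0,0,0,0,0.2,0,0,0,0,0,0,0.2,0,0,0,0,0,0,0.2])

```text
time: 7.95
tool_pos: [0.5612, -0.0459, 0.1278]
ee_rot: [3.138, -0.299, 1.48]
wrist_force: [0.3, -0.2, -0.4]
width: 0.0377
finger_force: 0.0
```

```bash
python3 rel.py 0 130; python3 look.py rel1 120 270 120 260
```

```text
bracket in plate frame mm [-0.15  0.09 28.76] yaw err 0.0015 F [ 0.3 -0.2 -0.4] 0.037651381893684714
rot [0.0032 0.0009 0.0026] cm [ 2.98  0.05 -9.68] tcp [ 0.5613 -0.046   0.229 ]
grasp (array([ 0.56062435, -0.05143556,  0.14595586]), np.float64(-0.09196557903794)) 0.037651381893684714 [ 0.29263615 -0.16768255 -0.40785016]
side plate face x= [ 0.0004 -0.077  -0.0201] 257 y range [-0.04950378  0.03715156] z [-0.09917426 -0.03102409]
shelf n 1631 y [-0.05955681  0.05755392] z [-0.14940195 -0.14321707 -0.10664743] x [-0.12965576 -0.02052546]
floor z= [-0.1121  0.0135 -0.    ] 375
scene plate face x= [ 0.0039 -0.0699  0.0221] 201 y range [-0.04986914  0.03614209] z [-0.09982122 -0.03190267]
shelf n 1318 y [-0.05948557  0.05670077] z [-0.14681201 -0.14358467 -0.10549238] x [-0.12913649 -0.02089673]
floor z= [-0.1102  0.017  -0.0108] 310
```

View pics/rel1.png

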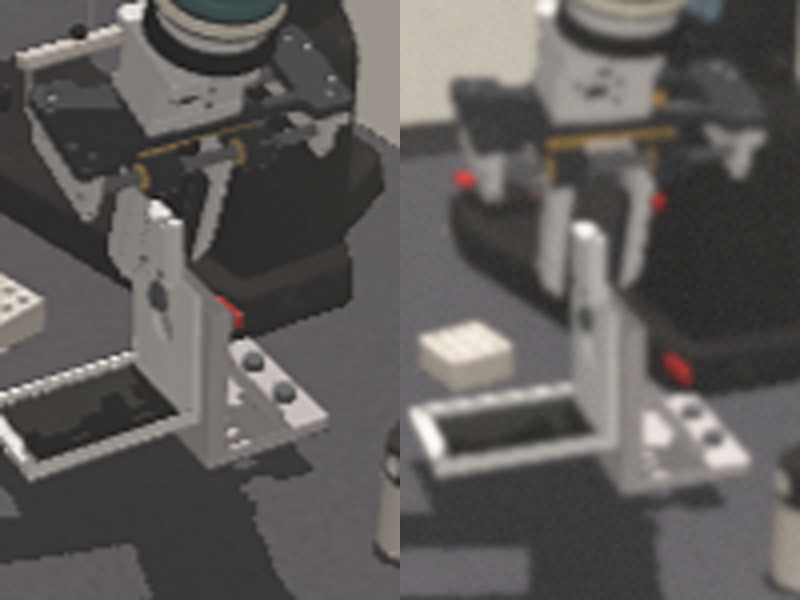

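The bracket hangs home: the stud head shows at the top of the slot, (158,290) on the left half, and the shelf floor measures z ≈ 34 mm as expected. Now I retract upward.

Emit:
move_arm(deltas=[0,0,0,0.9,0,-2.9,0.2,0,0,0,2.0,0,-6.5,0.2,0,0,0,3.0,0,-9.7,0.2,0,0,0,3.0,0,-9.7,0.2])

```text
time: 8.45
tool_pos: [0.5632, -0.0463, 0.2358]
ee_rot: [3.126, -0.297, 1.484]
wrist_force: [0.7, -0.7, 0.3]
width: 0.0378
finger_force: 0.0
```

```bash
python3 - <<'E'
from go import *; from m import boxpts
for n in('side','scene'):
    P=np.load(n+'.npy'); t=boxpts(P,[.455,-.345,.031],[.52,-.27,.05]); print(n,len(t),t.min(0),t.max(0),t[:,2].max(),cv2.minEnclosingCircle((t[:,:2]*1000).astype(np.float32)))
    t=boxpts(P,[.38,-.45,.008],[.58,-.25,.15]); 
    for y0 in np.arange(-.45,-.25,.02):
        q=t[(t[:,1]>y0)&(t[:,1]<y0+.02)]; print(round(y0,2),len(q), (q.min(0).round(3),q.max(0).round(3)) if len(q) else '')
print(grasp(),robot.get_obs()['joint_positions'])
deltas([.485,-.311,.17],1.477,0)
E
```

```text
side 86 [ 0.46713947 -0.32860674  0.031008  ] [ 0.50063798 -0.29372647  0.03891428] 0.03891427911664991 ((484.274169921875, -311.2088623046875), 17.588220596313477)
-0.45 650 (array([ 0.38 , -0.45 ,  0.008]), array([ 0.58 , -0.43 ,  0.043]))
-0.43 394 (array([ 0.381, -0.43 ,  0.008]), array([ 0.58 , -0.41 ,  0.043]))
-0.41 97 (array([ 0.551, -0.41 ,  0.009]), array([ 0.58 , -0.395,  0.031]))
-0.39 0 
-0.37 0 
-0.35 0 
-0.33 194 (array([ 0.413, -0.329,  0.008]), array([ 0.5  , -0.31 ,  0.039]))
-0.31 222 (array([ 0.408, -0.31 ,  0.008]), array([ 0.501, -0.29 ,  0.037]))
-0.29 3 (array([ 0.42 , -0.29 ,  0.017]), array([ 0.425, -0.289,  0.026]))
-0.27 0 
scene 111 [ 0.46902963 -0.32875639  0.03103596] [ 0.50187132 -0.2947613   0.03854806] 0.03854805715911824 ((484.3982238769531, -311.6649169921875), 17.613906860351562)
-0.45 878 (array([ 0.38 , -0.45 ,  0.008]), array([ 0.58 , -0.43 ,  0.044]))
-0.43 478 (array([ 0.38 , -0.43 ,  0.008]), array([ 0.58 , -0.41 ,  0.043]))
-0.41 123 (array([ 0.552, -0.409,  0.008]), array([ 0.579, -0.395,  0.032]))
-0.39 0 
-0.37 0 
-0.35 0 
-0.33 275 (array([ 0.411, -0.33 ,  0.008]), array([ 0.502, -0.31 ,  0.038]))
-0.31 210 (array([ 0.409, -0.31 ,  0.01 ]), array([ 0.501, -0.291,  0.039]))
-0.29 0 
-0.27 0 
(array([ 0.56243459, -0.0518309 ,  0.25392161]), np.float64(-0.0915648995997194)) [-0.36307783  0.12600261  1.29897978  0.29590338  1.77491856 -0.22187719]
rot [ 0.2443 -0.2212 -1.5537] cm [-28.34  -5.5    0.11] tcp [ 0.485 -0.311  0.151]
```

Emit:
move_arm(deltas=[0.244,-0.221,-1.554,-28.3,-5.5,0.1,-0.1,0.244,-0.221,-1.554,-28.3,-5.5,0.1,-0.1,0.244,-0.221,-1.554,-28.3,-5.5,0.1,-0.1,0.244,-0.221,-1.554,-28.3,-5.5,0.1,-0.1,0.244,-0.221,-1.554,-28.3,-5.5,0.1,-0.1,0.244,-0.221,-1.554,-28.3,-5.5,0.1,-0.1,0.244,-0.221,-1.554,-28.3,-5.5,0.1,-0.1,0.244,-0.221,-1.554,-28.3,-5.5,0.1,-0.1])

```text
time: 9.25
tool_pos: [0.4803, -0.3107, 0.1424]
ee_rot: [3.095, -0.079, 2.668]
wrist_force: [-0.3, 0.5, 0.7]
width: 0.052
finger_force: 0.0
```

```bash
python3 -c "
from go import *
print(grasp())
deltas([.4848,-.311,.09],1.477,0)"
```

```text
(array([ 0.48123388, -0.31214122,  0.16130491]), np.float64(1.0939637237371425))
rot [ 0.0614 -0.0689 -0.3809] cm [-0.98 -0.16  7.08] tcp [ 0.4848 -0.311   0.071 ]
```

Emit:
move_arm(deltas=[0.061,-0.069,-0.381,-1.0,-0.16,3.0,-0.1,0.061,-0.069,-0.381,-1.0,-0.16,5.0,-0.1,0.061,-0.069,-0.381,-1.0,-0.16,7.0,-0.1,0.061,-0.069,-0.381,-1.0,-0.16,7.0,-0.1,0.061,-0.069,-0.381,-1.0,-0.16,7.0,-0.1,0.061,-0.069,-0.381,-1.0,-0.16,7.0,-0.1])

```text
time: 9.85
tool_pos: [0.4872, -0.3111, 0.0755]
ee_rot: [-3.14, 0.004, 3.043]
wrist_force: [0.6, 0.1, 0.0]
width: 0.0514
finger_force: 0.0
```

```bash
python3 -c "
from go import *; from m import boxpts
print(grasp())
deltas([.4848,-.311,.0275],1.477,0)
s=snap('wrist'); save(s,'wl'); t=boxpts(cloud(s),[.46,-.345,.03],[.51,-.27,.05]); print(len(t),t.min(0),t.max(0),cv2.minEnclosingCircle((t[:,:2]*1000).astype(np.float32)))"
```

```text
(array([ 0.48714115, -0.31105458,  0.09449682]), np.float64(1.472144442777473))
rot [-0.0019  0.0042 -0.0049] cm [ 0.27 -0.    6.7 ] tcp [ 0.4848 -0.311   0.0085]
781 [ 0.46852358 -0.32800241  0.03002114] [ 0.50204577 -0.29545997  0.0382779 ] ((485.2507629394531, -311.76531982421875), 16.89189910888672)
```

Emit:
move_arm(deltas=[0,0,0,0,0,2.0,-0.1,0,0,0,0,0,3.0,-0.1,0,0,0,0,0,3.0,-0.1,0,0,0,0,0,3.0,-0.1])

```text
time: 10.3
tool_pos: [0.4867, -0.3106, 0.0446]
ee_rot: [-3.141, 0.003, 3.044]
wrist_force: [0.5, -0.4, -0.6]
width: 0.0516
finger_force: 0.0
```

```bash
python3 -c "
from go import *
print(grasp())
deltas([.4850,-.3115,.0275],1.477,0)"
```

```text
(array([ 0.48665836, -0.31060027,  0.06360188]), np.float64(1.4731869545985972))
rot [-0.001   0.0027 -0.0038] cm [ 0.17 -0.1   3.61] tcp [ 0.485  -0.3115  0.0085]
```

Emit:
move_arm(deltas=[-0.001,0.003,-0.004,0.17,-0.1,2.0,-0.1,-0.001,0.003,-0.004,0.17,-0.1,3.6,-0.1,-0.001,0.003,-0.004,0.17,-0.1,3.6,0.2,-0.001,0.003,-0.004,0.17,-0.1,3.6,1,-0.001,0.003,-0.004,0.17,-0.1,3.6,1,-0.001,0.003,-0.004,0.17,-0.1,3.6,1,-0.001,0.003,-0.004,0.17,-0.1,3.6,1,-0.001,0.003,-0.004,0.17,-0.1,3.6,1])

```text
time: 11.1
tool_pos: [0.4857, -0.312, 0.0098]
ee_rot: [-3.14, 0.002, 3.048]
wrist_force: [0.3, 0.5, 3.7]
width: 0.032
finger_force: 30.0
```

```bash
python3 -c "
from go import *
print(grasp(),robot.get_obs()['width'],robot.get_obs()['finger_force'])"
```

```text
(array([ 0.4857123 , -0.31193697,  0.02877215]), np.float64(1.477518634400268)) 0.03203448282280917 30.001746899288264
```

Emit:
move_arm(deltas=[0,0,0,0,0,-2.5,1,0,0,0,0,0,-5.0,1,0,0,0,0,0,-7.5,1,0,0,0,0,0,-10,1,0,0,0,0,0,-10,1])

```text
time: 11.6
tool_pos: [0.4868, -0.3128, 0.1126]
ee_rot: [-3.137, 0.006, 3.048]
wrist_force: [1.4, -1.4, -0.1]
width: 0.0317
finger_force: 30.0
```

```bash
cat > shelf.py <<'E'
from go import *; from m import boxpts
o=np.array([.5667,-.0525,0]); Y=-.0935
for n in('side','scene'):
    P=cloud(snap(n)).reshape(-1,3); Q=R.from_euler('z',-Y).apply(P-o)
    t=boxpts(Q,[-.14,-.06,.028],[-.02,.06,.06]); print(n,'rim rect',(np.array(cv2.minAreaRect((t[t[:,2]>.037][:,:2]*1000).astype(np.float32))[0])).round(1),np.percentile(t,[.5,99.5],axis=0).round(4).tolist(), 'floor',np.median(boxpts(Q,[-.1,-.025,.02],[-.05,.025,.06])[:,2]))
    p=boxpts(Q,[-.012,-.045,.05],[.01,.045,.12]); print('plate front',np.median(p[:,0]),np.percentile(p[:,1],[1,99]))
    tb=boxpts(Q,[-.03,-.03,.135],[.03,.03,.18]); print('tab',np.percentile(tb,[1,50,99],axis=0).round(4).tolist())
E
python3 shelf.py;python3 -c "
from go import *
print(grasp(),robot.get_obs()['width'],robot.get_obs()['finger_force'])
deltas([.4895,-.0455,.125],1.477,0)"
```

```text
side rim rect [-70.   -2.5] [[-0.1189, -0.0411, 0.0286], [-0.0208, 0.0381, 0.0404]] floor 0.03263775388161832
plate front -0.0054559567907559985 [-0.04297124  0.03814685]
tab [[-0.016, -0.02, 0.1357], [-0.0121, -0.0084, 0.1541], [-0.0008, 0.0155, 0.1656]]
scene rim rect [-69.6  -1.1] [[-0.1179, -0.0407, 0.0305], [-0.0205, 0.0385, 0.0409]] floor 0.0345178995742654
plate front -0.004877201583361825 [-0.04115997  0.03606248]
(array([ 0.48481249, -0.31120772,  0.12696872]), np.float64(1.4774952529696672)) 0.03193395139004495 29.99274148402037
rot [ 0.0001 -0.0003  0.0005] cm [ 2.01 26.5   0.2 ] tcp [ 0.4895 -0.0455  0.106 ]Traceback (most recent call last):
  File "shelf.py", line 7, in <module>
    tb=boxpts(Q,[-.03,-.03,.135],[.03,.03,.18]); print('tab',np.percentile(tb,[1,50,99],axis=0).round(4).tolist())
                                                             ~~~~~~~~~~~~~^^^^^^^^^^^^^^^^^^^^^
    return _quantile_unchecked(
        a, q, axis, out, overwrite_input, method, keepdims, weights)
    return _ureduce(a,
                    func=_quantile_ureduce_func,
    ...<5 lines>...
                    overwrite_input=overwrite_input,
                    method=method)
    r = func(a, **kwargs)
    result = _quantile(arr,
                       quantiles=q,
    ...<2 lines>...
                       out=out,
                       weights=wgt)
    slices_having_nans = np.isnan(arr[-1, ...])
                                  ~~~^^^^^^^^^
IndexError: index -1 is out of bounds for axis 0 with size 0
```

Emit:
move_arm(deltas=[0,0,0,0.3,4.0,0,1,0,0,0,0.6,8.0,0.1,1,0,0,0,1.0,12.5,0.1,1,0,0,0,1.3,17,0.1,1,0,0,0,1.7,21.5,0.2,1,0,0,0,2.0,25,0.2,1,0,0,0,2.0,26.5,0.2,1,0,0,0,2.0,26.5,0.2,1])

```text
time: 12.5
tool_pos: [0.4882, -0.0433, 0.104]
ee_rot: [3.141, -0.005, 3.052]
wrist_force: [0.2, -0.5, -1.2]
width: 0.0319
finger_force: 30.0
```

Emit:
move_arm(deltas=[0,0,0,0,0,1.5,1,0,0,0,0,0,3.0,1,0,0,0,0,0,4.0,1,0,0,0,0,0,4.0,1,0,0,0,0,0,4.0,1])

```text
time: 13.0
tool_pos: [0.4894, -0.0461, 0.0659]
ee_rot: [3.141, -0.002, 3.047]
wrist_force: [-0.1, 0.5, 0.3]
width: 0.032
finger_force: 30.0
```

```bash
python3 -c "
from go import *
print(grasp(),robot.get_obs()['width'],robot.get_obs()['wrist_force'])
deltas([.4895,-.0453,.0638],1.477,0)"
```

```text
(array([ 0.48939578, -0.04614214,  0.08488499]), np.float64(1.4766245378543177)) 0.032000370919506 [-0.05333916  0.51704815  0.32693146]
rot [ 0.0001 -0.0015 -0.0004] cm [-0.01  0.08  2.11] tcp [ 0.4895 -0.0453  0.0448]
```

Down 19 mm first, then slowly until contact.

Emit:
move_arm(deltas=[0,0,0,0,0.08,1.0,1,0,0,0,0,0.08,1.8,1,0,0,0,0,0.08,1.9,1,0,0,0,0,0.08,1.9,1,0,0,0,0,0.08,1.9,1])

```text
time: 13.5
tool_pos: [0.4899, -0.0448, 0.0475]
ee_rot: [3.142, -0.0, 3.048]
wrist_force: [0.0, -0.3, 0.2]
width: 0.032
finger_force: 30.0
```

```bash
python3 -c "
from go import *
print(grasp(),robot.get_obs()['width'],robot.get_obs()['wrist_force'])
deltas([.4895,-.0453,.0632],1.477,0)"
```

```text
(array([ 0.48987671, -0.04476016,  0.06654553]), np.float64(1.4776358129530696)) 0.0319515773536029 [ 0.00163976 -0.3221948   0.2053464 ]
rot [ 0.0001 -0.      0.0006] cm [ 0.03 -0.06  0.33] tcp [ 0.4895 -0.0453  0.0442]
```

Emit:
move_arm(deltas=[0,0,0,0.03,-0.04,0.12,1,0,0,0,0.03,-0.04,0.22,1,0,0,0,0.03,-0.04,0.3,1,0,0,0,0.03,-0.04,0.3,1])

```text
time: 13.9
tool_pos: [0.4893, -0.0451, 0.0443]
ee_rot: [3.141, -0.001, 3.048]
wrist_force: [0.1, 0.2, -0.5]
width: 0.0317
finger_force: 30.0
```

```bash
python3 -c "
from go import *
print(grasp(),robot.get_obs()['width'],robot.get_obs()['wrist_force'])"; python3 shelf.py 2>/dev/null
```

```text
(array([ 0.48932454, -0.0451289 ,  0.06326743]), np.float64(1.477469358707397)) 0.03173465633619695 [ 0.1464526   0.15663578 -0.47621937]
side rim rect [-70.2  -1.1] [[-0.1194, -0.0408, 0.0289], [-0.0205, 0.0386, 0.0597]] floor 0.034749984872130206
plate front -0.004765278796888463 [-0.04470797  0.02271955]
tab [[-0.0159, -0.0199, 0.1355], [-0.0121, -0.0072, 0.1556], [-0.0022, 0.0148, 0.1662]]
scene rim rect [-69.8  -0.9] [[-0.118, -0.0407, 0.0303], [-0.0203, 0.038, 0.059]] floor 0.035525902689847115
plate front -0.004688144303387567 [-0.04411064  0.03619904]
tab [[-0.0139, -0.0195, 0.1354], [-0.0114, -0.0123, 0.1539], [-0.0022, 0.015, 0.1667]]
```

Emit:
move_arm(deltas=[0,0,0,0,0,0.05,1,0,0,0,0,0,0.08,1,0,0,0,0,0,0.08,1])

```text
time: 14.3
tool_pos: [0.4893, -0.0451, 0.0435]
ee_rot: [3.141, -0.001, 3.048]
wrist_force: [-0.5, 0.5, 0.0]
width: 0.032
finger_force: 30.0
```

```bash
python3 -c "
from go import *
print(grasp(),robot.get_obs()['wrist_force'])"
```

```text
(array([ 0.48935891, -0.04513339,  0.06247866]), np.float64(1.4775243387288144)) [-0.49577851  0.48088998  0.0321738 ]
```

Emit:
move_arm(deltas=[0,0,0,0,0,0.05,1,0,0,0,0,0,0.08,1,0,0,0,0,0,0.08,1])

```text
time: 14.6
tool_pos: [0.4894, -0.0451, 0.0427]
ee_rot: [3.141, -0.0, 3.048]
wrist_force: [-0.6, -0.7, -0.0]
width: 0.0319
finger_force: 30.0
```

```bash
python3 -c "
from go import *
print(grasp(),robot.get_obs()['wrist_force'])"
```

```text
(array([ 0.48938694, -0.04513426,  0.06171465]), np.float64(1.4774817401238662)) [-0.64128146 -0.71584801 -0.03650493]
```

Emit:
move_arm(deltas=[0,0,0,0,0,0.05,1,0,0,0,0,0,0.1,1,0,0,0,0,0,0.1,1])

```text
time: 14.9
tool_pos: [0.4894, -0.0452, 0.0418]
ee_rot: [3.142, -0.0, 3.048]
wrist_force: [-1.3, 0.1, 0.6]
width: 0.0323
finger_force: 30.0
```

```bash
python3 look.py place 130 240 140 240; python3 shelf.py
```

```text
grasp (array([ 0.48941795, -0.04517024,  0.06083237]), np.float64(1.477492487937262)) 0.03231592934548167 [-1.26079409  0.07162154  0.61236302]
side plate face x= [0.0044 0.1705 0.1364] 36 y range [-0.04686822  0.04957281] z [-0.06461874 -0.03034899]
side rim rect [-68.9  -2.1] [[-0.1192, -0.0411, 0.0282], [-0.0204, 0.0381, 0.0593]] floor 0.03344495488646081
plate front -0.005097162665692608 [-0.04456807  0.02072137]
tab [[-0.0176, -0.0197, 0.137], [-0.0138, -0.0046, 0.1557], [-0.0048, 0.016, 0.1654]]
scene rim rect [-69.5  -1.5] [[-0.118, -0.0409, 0.0289], [-0.0203, 0.0373, 0.0585]] floor 0.03480003403695225
plate front -0.0051723080356011345 [-0.04437536  0.0338884 ]
tab [[-0.0155, -0.0197, 0.1354], [-0.0124, -0.0127, 0.1538], [-0.0033, 0.0167, 0.1666]]Traceback (most recent call last):
  File "look.py", line 15, in <module>
    print('shelf n',len(sh),'y',np.percentile(sh[:,1],[.5,99.5]),'z',np.percentile(sh[:,2],[1,50,99]),'x',np.percentile(sh[:,0],[.5,99.5]))
                                ~~~~~~~~~~~~~^^^^^^^^^^^^^^^^^^^
    return _quantile_unchecked(
        a, q, axis, out, overwrite_input, method, keepdims, weights)
    return _ureduce(a,
                    func=_quantile_ureduce_func,
    ...<5 lines>...
                    overwrite_input=overwrite_input,
                    method=method)
    r = func(a, **kwargs)
    result = _quantile(arr,
                       quantiles=q,
    ...<2 lines>...
                       out=out,
                       weights=wgt)
    slices_having_nans = np.isnan(arr[-1, ...])
                                  ~~~^^^^^^^^^
IndexError: index -1 is out of bounds for axis 0 with size 0
```

Emit:
move_arm(deltas=[0,0,0,0,0,0,0.3,0,0,0,0,0,0,0.2,0,0,0,0,0,0,0.1,0,0,0,0,0,0,0.1,0,0,0,0,0,0,0.1])

```text
time: 15.6
tool_pos: [0.4894, -0.0451, 0.0417]
ee_rot: [3.141, -0.0, 3.048]
wrist_force: [-1.0, 0.4, 0.1]
width: 0.0419
finger_force: 0.0
```

```bash
sed -i "s/^    sh=boxpts/    continue\n    sh=boxpts/" look.py; python3 look.py place 130 240 140 240; python3 shelf.py
```

```text
grasp (array([ 0.48937952, -0.04514303,  0.06070254]), np.float64(1.4775136527154293)) 0.04193215348690516 [-0.98226229  0.40153374  0.1310671 ]
side plate face x= [0.0112 0.1584 0.2243] 44 y range [-0.04906464  0.04823807] z [-0.06497495 -0.03028744]
scene plate face x= [-0.0137  0.0707 -0.1965] 41 y range [-0.04867949  0.04600831] z [-0.06147357 -0.03117777]
side rim rect [-70.8  -2.7] [[-0.1192, -0.0408, 0.0282], [-0.0205, 0.039, 0.0594]] floor 0.03394980138185865
plate front -0.004812100329495427 [-0.04448208  0.02690348]
tab [[-0.0172, -0.0196, 0.1368], [-0.0137, -0.0058, 0.1552], [-0.0056, 0.016, 0.165]]
scene rim rect [-69.4  -1.6] [[-0.1179, -0.041, 0.0292], [-0.0208, 0.0382, 0.059]] floor 0.03439043347660969
plate front -0.005254219568977519 [-0.04445002  0.03389707]
tab [[-0.0154, -0.0202, 0.136], [-0.0126, -0.0121, 0.1538], [-0.0034, 0.017, 0.1666]]
```

View pics/place.png

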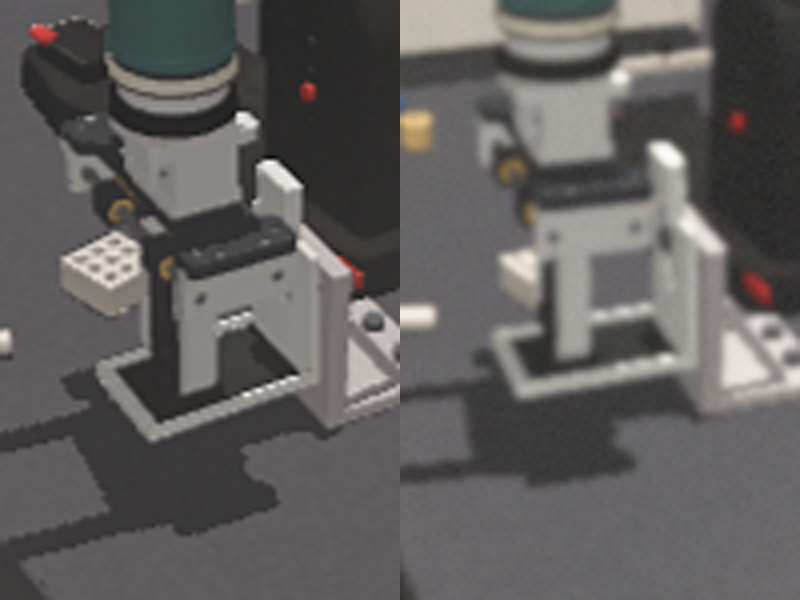

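The fingers are open around the loupe on the shelf: finger at (200,340) on the left half, inside the rims. I'm rising straight up.

Emit:
move_arm(deltas=[0,0,0,0,0,-0.5,0.1,0,0,0,0,0,-1.5,0.1,0,0,0,0,0,-3.0,0.1,0,0,0,0,0,-6.0,0.1,0,0,0,0,0,-10,0.1,0,0,0,0,0,-12,0.1])

```text
time: 16.4
tool_pos: [0.4911, -0.0455, 0.1666]
ee_rot: [-3.141, 0.006, 3.048]
wrist_force: [-0.1, -0.1, 0.2]
width: 0.0423
finger_force: 0.0
```

Emit:
move_arm(deltas=[0,0,0,3,0,-4,0.1,0,0,0,6,0,-5,0.1,0,0,0,8,0,-5,0.1,0,0,0,8,0,-5,0.1])

```text
time: 16.8
tool_pos: [0.4089, -0.0376, 0.214]
ee_rot: [-3.141, 0.004, 3.048]
wrist_force: [0.6, 0.5, 0.6]
width: 0.0425
finger_force: 0.0
```

```bash
python3 shelf.py; python3 - <<'E'
from go import *; from m import boxpts
o=np.array([.5667,-.0525,0]); Y=-.0935; print(robot.get_obs()['wrist_force'],robot.get_obs()['time'])
A={n:snap(n) for n in('side','scene')}
for n,s in A.items():
    Q=R.from_euler('z',-Y).apply(cloud(s).reshape(-1,3)-o)
    l=boxpts(Q,[-.105,-.03,.06],[-.03,.03,.09]); print(n,len(l),l.max(0),cv2.minEnclosingCircle((l[:,:2]*1000).astype(np.float32)))
    q=boxpts(Q,[-.0125,-.035,.05],[.002,.035,.16]);M=np.c_[np.ones(len(q)),q[:,2]]
cv2.imwrite('pics/end.png',np.hstack([cv2.resize(A[n]['image'][a:a+150,b:b+100],(400,600),interpolation=cv2.INTER_CUBIC) for n,a,b in(('side',130,240),('scene',140,240))])[:,:,::-1])
E
```

```text
side rim rect [-70.3  -3. ] [[-0.1188, -0.041, 0.0284], [-0.0204, 0.0385, 0.0588]] floor 0.03545680486161056
plate front -0.005721637797139072 [-0.04383352  0.0376243 ]
tab [[-0.0171, -0.0199, 0.1357], [-0.0139, -0.0056, 0.1544], [-0.0046, 0.0173, 0.1658]]
scene rim rect [-69.4  -2.4] [[-0.1179, -0.0409, 0.0288], [-0.0207, 0.0374, 0.0593]] floor 0.03743909046578805
plate front -0.005089290816250104 [-0.04439291  0.03519461]
tab [[-0.0155, -0.0202, 0.1354], [-0.0127, -0.0112, 0.1538], [-0.0036, 0.0168, 0.1669]]
[ 1.22277323 -0.8097133   0.71924946] 16.9
side 84 [-0.0626679   0.01787728  0.06971946] ((-79.49812316894531, 0.2724878787994385), 17.714845657348633)
scene 87 [-0.06230271  0.01643697  0.07065592] ((-79.47725677490234, -1.192145824432373), 18.63393211364746)
```

View pics/end.png

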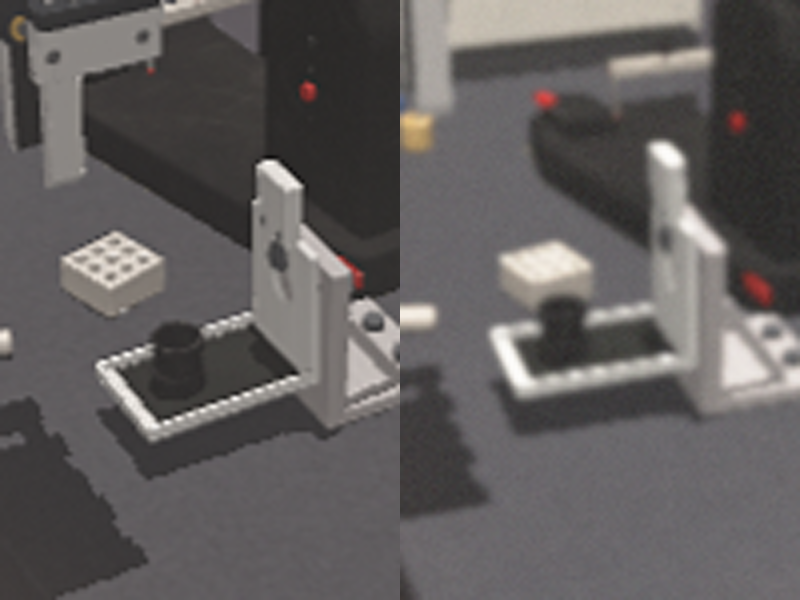

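The loupe stands upright at mid-shelf (178,355), about 1.5 mm from the centre. The stud head is at the top of the slot (278,255), and the gripper is clear.

```bash
python3 -c "
from h import robot
print(robot.close_job())"
```

```text
the job is handed in; nothing more can be done
None
```

The bracket hangs fully home on the stud, the large loupe stands upright within about 2 mm of the shelf's middle, nothing else was touched, and the job was handed in at about 17 s; no verdict was shown.

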